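Show which peg is missing from the coat-peg rail

ROBOT

A 6-joint arm with a two-finger parallel gripper is mounted at the origin on the work surface. World frame = base frame: x ahead of the robot, y to its left, z up, the work surface at z = 0. Lengths are in mm, angles in degrees, forces in N, time in s.
With the tool pointing down it reaches from about 350 to 850 mm from the base axis. Payload 8.1 kg.
Tool frame: the origin (TCP) lies between the finger pads, 19 mm behind the fingertips; this is the grasp point; z points along the fingers, y is the line along which they close (so a half turn about z gives the same grasp; the last joint's range is limited). The gripper opens to 85 mm and grips with 20 to 120 N. Pads are 22 mm wide; open, the fingers measure 114 mm over their backs; the gripper's body (76 mm by 85 mm) begins 54 mm behind the grasp point. The pads swing forward as they close: fully open they stand 13 mm farther back than shut.
Start: joints at [58.304, 7.471, 85.268, -0, 87.261, -4.893], TCP at [270.535, 535.552, 249.992] pointing down, gripper open.
Joint ranges: [-169.43, 169.43], [-51.17, 129.36], [1.28, 143.12], [-76.62, 256.62], [0, 156.53], [-152.29, 152.29]. Speed limits (degrees/s): [136.94, 136.94, 159.86, 180, 180, 180].

INTERFACE

Orientations are given as [roll, pitch, yaw] about the fixed x, y, z axes, in that order (R = Rz(yaw) Ry(pitch) Rx(roll)).
In Python, from bench import r gives the robot as it stands. The module is installed in compiled form; this text tells all that it offers.
- The arm moves only by the shell command python3 -m handwheel 'ROWS' [FORCE]. ROWS is JSON, a list of rows, each a list of 7 numbers: the shift along the tool's x, y, z in m, then the turn, a rotation vector about the tool's x, y, z in degrees, then the finger opening in m, from 0 to 0.0854. In form: [[tx, ty, tz, ax, ay, az, claw], ...]. A call has 1 to 8 rows; each row shifts and turns the commanded pose from where the row before left it, along the tool's axes as they then stand; what a row does not reach is not made up. A row lasts 1/12 s, in which the tool goes at most 41.7 mm and 7.16 degrees, less where a joint would pass 70% of its speed; a pose out of reach is approached as far as the arm can. A call with a gripper value outside its range is refused whole. The fingers move at their own pace and stop on an object; FORCE is the grip in N (left out, the last holds). Time passes only in rows, so rows that do not move let the fingers close. It gives the time, the measured TCP pose, the force, the opening and the grip force at its end, in the units of the state.
- r.sense(): the state, without advancing time (a new reading comes with each control period).
- r.snapshot(name): name is "scene" or "top"; returns (picture, depth): 420x560x3 uint8, blue, green, red; 420x560 float32, mm along the optical axis (not along the pixel's ray), 0 where there is no reading.
- r.calibration(name): a dict with "vfov" (degrees; the focal length in pixels is half the picture's height over the tangent of half this angle, whatever the lens; pixels are square), "cx", "cy" (the principal point, pixels), "dist" ([k1, k2, p1, p2, k3] as OpenCV has them; the pictures are not rectified), "rvec" (rotation vector, rad) and "tvec" (3), from world to camera coordinates, as OpenCV has them. Camera axes: x right, y down, z forward; pixel columns grow to the right and rows downward; lengths in mm; the calibration is good to about 2 mm. A picture is of the moment at which its call begins. calibration takes no time and is no camera call.
- r.hand_in(): hands the job in; it is judged then, once.
The state is a dict: "time": time; "joint_pos": joint angles; "qd": joint speeds; "joint_efforts": joint torques, N m; "tool_pos": TCP position; "tcp_rot": TCP orientation; "ft_force": force on the tool from outside, world axes, zero at the start; "wrist_torque": the same for the moment, N m; "finger_gap": finger opening in mm; "grip_force": force on a finger pad.
Only numpy, scipy, OpenCV 4.12 (cv2) and the standard library are available. Lean on these libraries where they do the work, as an engineer would, in place of code of your own. Each camera call takes 0.05 s, during which the arm holds its last target. There are 200 camera calls.

TASK

Show your workmate what is left to fit: with the fingertips, point down at the one empty hole in the coat-peg rail, about 2 cm above it, and stay there for 2 seconds; then point in the same way, for 2 seconds, at the loose peg that belongs in it, the plain round one of the same size as those already in the rail. Come down over no other hole, peg or turning, and do not touch, move or pick up anything. Finish with the hand raised clear, more than 20 cm above the bench.

Things in the scene. Friction and masses are not known exactly. Their poses are not given: they have to be found in the camera images.
- rail: coat-peg rail of brown wood lying fixed on the bench, its length across the robot's view: 80 mm (own x) by 360 mm (own y), 36 mm thick. Origin: centre of its underside. Four round holes 27 mm wide and 26 mm deep in its top, on its centreline at own y = -127.5, -42.5, 42.5 and 127.5 mm; any one of them may be the empty one
- empty_hole: the one hole of the rail without a peg, seen from above as a dark round opening 27 mm wide. Origin: centre of its mouth, level with the rail's top face (36 mm above the bench); z up
- seated_peg1: a plain round peg of pale wood, 26 mm across, glued upright in the rail, standing 45 mm proud of its top. Origin: on the peg's axis, level with the rail's top face
- seated_peg2: a plain round peg of pale wood, 26 mm across, glued upright in the rail, standing 45 mm proud of its top. Origin: on the peg's axis, level with the rail's top face
- seated_peg3: a plain round peg of pale wood, 26 mm across, glued upright in the rail, standing 45 mm proud of its top. Origin: on the peg's axis, level with the rail's top face
- seated_top1 (a point): centre of the top face of seated_peg1, z up
- seated_top2 (a point): centre of the top face of seated_peg2, z up
- seated_top3 (a point): centre of the top face of seated_peg3, z up
- board: dark wooden offcut lying fixed on the bench nearer the robot than the rail, 80 mm (own x) by 420 mm (own y), 10 mm thick; four loose turnings of the same pale wood stand in a row on it, about 110 mm apart, in any order. Origin: centre of its underside
- peg: the spare peg: a plain straight round peg, 26 mm across and 71 mm tall, the same size as the ones seated in the rail; loose, standing upright on the board. Its origin is the centre of its underside; the top is 71 mm above that.
- stout_peg: a plain round peg that is too thick, 46 mm across and 71 mm tall; loose, upright on the board. Its origin is the centre of its underside; the top is 71 mm above that.
- square_peg: a square block peg, 38 by 38 mm and 71 mm tall; loose, upright on the board. Its origin is the centre of its underside; the top is 71 mm above that.
- finial: a turned knob with a round foot 40 mm wide, a thin waist and a swollen head 44 mm wide, 93 mm tall; loose, upright on the board. Its origin is the centre of its underside; the top is 93 mm above that.
- peg_top (a point): centre of the spare peg's top face, 81 mm above the bench, z up
- stout_peg_top (a point): centre of the stout peg's top face, z up
- square_peg_top (a point): centre of the square peg's top face, z up
- finial_top (a point): highest point of the finial, 103 mm above the bench, z up
- gauge_block: small steel gauge block, 40 by 22 by 12 mm, lying loose on the rail between its two middle holes
- washer: steel washer, 28 mm across and 4 mm thick, lying loose at the middle of the board
- glue: white glue bottle, 64 mm across and 170 mm tall, at the left of the bench. Origin under its centre
- oil_can: bare metal can, 84 mm across and 100 mm tall, at the left of the bench. Origin under its centre
- hammer: hammer lying at the right of the bench
- screwdriver: screwdriver lying beyond the rail

How it is judged (in metres and radians):
On the way, in this order (a step that is already met when the one before it is completed fails the run):
1. the tool point dwells just above the empty hole (horizontal distance between the grasp point and empty_hole below 0.018 m and z of the grasp point in the frame of empty_hole between 0.005 and 0.07 m), for 1.5 s.
2. then it dwells just above the matching loose peg (horizontal distance between the grasp point and peg_top below 0.018 m and z of the grasp point in the frame of peg_top between 0.005 and 0.07 m), for 1.5 s.
At the end, for the whole second after the job is handed in: The TCP is more than 190 mm above the bench, clear of everything; every listed loose thing lies within 6 mm of where it was at the start, and the four loose turnings stand upright within 0.1 rad (height (world z) of the grasp point above 0.19 m and distance of each of peg, stout_peg, square_peg, finial, gauge_block, washer, glue, oil_can, hammer, screwdriver from where it was at the start of the episode below 0.006 m and angle between each of peg, stout_peg, square_peg, finial's own z axis and vertical below 0.1 rad); the robot touches nothing.
It fails at once if the robot touches something (more than 1 N) (contact force between any of the fingers, the arm and anything else above 1 N).
It fails at once if a loose thing is moved, lifted or carried (more than 10 mm) (distance of any of peg, stout_peg, square_peg, finial, gauge_block, washer, glue, oil_can, hammer, screwdriver from where it was at the start of the episode above 0.01 m).
It fails at once if the tool point comes down over a wrong peg or turning (within 18 mm sideways and less than 45 mm above its top) ((horizontal distance between the grasp point and seated_top1 below 0.018 m and z of the grasp point in the frame of seated_top1 between -0.05 and 0.045 m) or (horizontal distance between the grasp point and seated_top2 below 0.018 m and z of the grasp point in the frame of seated_top2 between -0.05 and 0.045 m) or (horizontal distance between the grasp point and seated_top3 below 0.018 m and z of the grasp point in the frame of seated_top3 between -0.05 and 0.045 m) or (horizontal distance between the grasp point and stout_peg_top below 0.018 m and z of the grasp point in the frame of stout_peg_top between -0.05 and 0.045 m) or (horizontal distance between the grasp point and square_peg_top below 0.018 m and z of the grasp point in the frame of square_peg_top between -0.05 and 0.045 m) or (horizontal distance between the grasp point and finial_top below 0.018 m and z of the grasp point in the frame of finial_top between -0.05 and 0.045 m)).
It also fails if it takes over 45 s, if anything falls off the work surface, if the arm or the gripper's body presses on something with over 40 N, if the wrist force passes 120 N, or if a joint passes its speed limit or range.

## Working session

There is one attempt and no reset: what is moved stays moved. The work goes in short steps, Python scripts to look and compute and a shell command to move; the robot and the scene stay as the last step left them, time stands still between calls to the robot, and variables do not carry over. Pictures are saved under pics/ and viewed, at most 10 in all, crops included, and the job is handed in when it is done.

```bash
mkdir -p pics
python3 - <<'E'
from bench import r
import cv2,numpy as np
for n in("scene","top"):
    p,d=r.snapshot(n); cv2.imwrite(f"pics/{n}.png",p); np.savez(f"{n}.npz",p=p,d=d); print(n,r.calibration(n))
s=r.sense();print(s["time"],s["tool_pos"],s["tcp_rot"],s["finger_gap"])
E
```

```text
scene {'vfov': 54.29363660216236, 'cx': 281.31035755917765, 'cy': 211.47128856150414, 'dist': array([-0.0350928,  0.       ,  0.       ,  0.       ,  0.       ]), 'rvec': array([ 2.17957003,  0.98967403, -0.38779884]), 'tvec': array([-412.98335881, -237.2323696 , 1446.80631765])}
top {'vfov': 47.36076103964212, 'cx': 278.9487985644316, 'cy': 211.6812974937307, 'dist': array([0.01411203, 0.        , 0.        , 0.        , 0.        ]), 'rvec': array([ 2.13687958, -2.17664532,  0.11918131]), 'tvec': array([  51.25185897,  628.15553655, 1538.91788364])}
0.1 [270.276517   535.14047727 249.02376438] [-1.79902573e+02 -9.64601055e-03  1.53196635e+02] 85.43490510002948
```

View pics/top.png

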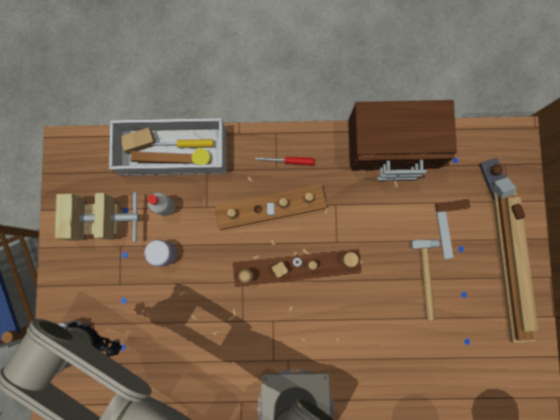

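View pics/scene.png

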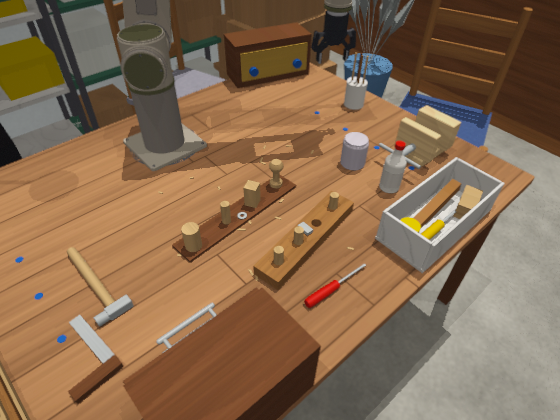

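The top view shows the rail with pegs at about (232,213), (283,202) and (309,197), and the empty hole at (258,209). On the board are the finial (246,275), square peg (280,269), spare peg (313,265) and stout peg (351,259). In the scene view the empty hole is at about (316,223) and the spare peg's top at about (225,203).

Run:
```python
import cv2,numpy as np
a=np.load("top.npz")["p"];b=np.load("scene.npz")["p"]
A=cv2.resize(a[180:300,205:375],None,fx=4.6,fy=4.6,interpolation=cv2.INTER_CUBIC)[:600,:800]
B=cv2.resize(b[150:290,165:365],None,fx=4,fy=4,interpolation=cv2.INTER_CUBIC)
cv2.imwrite("pics/ct.png",A);cv2.imwrite("pics/cs.png",B)
```

```text
(no output)
```

View pics/ct.png

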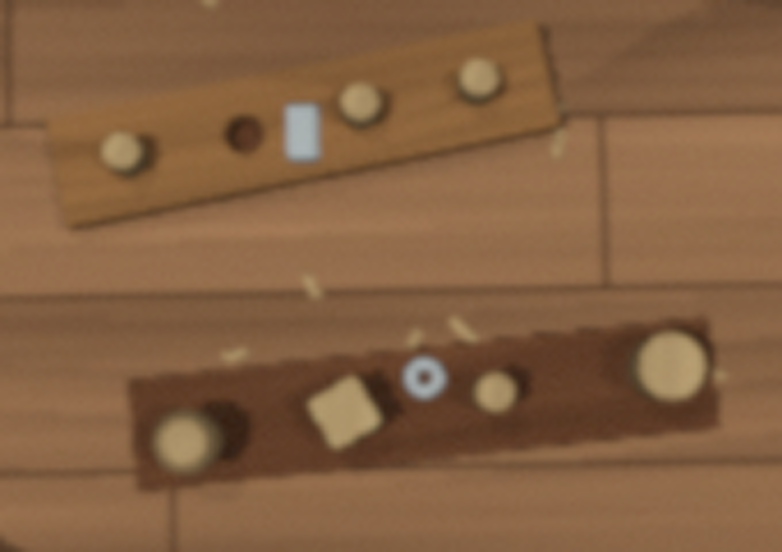

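View pics/cs.png

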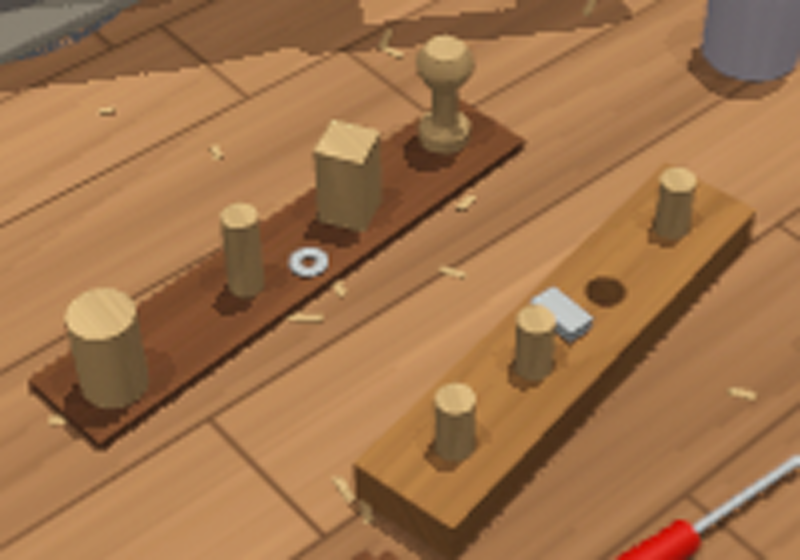

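Both crops agree. The empty hole is second from the left at (244,134) in the top crop and (606,291) in the scene crop. The spare peg is the thin one by the washer, with its top at (493,391) and (239,216). The block lies beside the hole, and the others are the stout, square and finial turnings. I'll now measure with masks and triangulate.

```bash
cat > geo.py <<'E'
import cv2,numpy as np
from bench import r
def cam(n):
    c=r.calibration(n);f=210/np.tan(np.radians(c["vfov"]/2))
    K=np.array([[f,0,c["cx"]],[0,f,c["cy"]],[0,0,1]]);R=cv2.Rodrigues(c["rvec"])[0]
    return K,c["dist"],R,c["tvec"]
def und(n,p):
    K,d,R,t=cam(n);return cv2.undistortPoints(np.float64([[p]]),K,d)[0,0]
def plane(n,p,z):
    K,d,R,t=cam(n);C=-R.T@t;v=R.T@np.r_[und(n,p),1];return C+v*(z-C[2])/v[2]
def tri(pt,ps):
    P=[np.c_[cam(n)[2],cam(n)[3]] for n in("top","scene")]
    X=cv2.triangulatePoints(*P,und("top",pt),und("scene",ps))[:,0];return X[:3]/X[3]
E
python3 - <<'E'
from geo import *
Z={n:np.load(n+".npz")for n in("top","scene")}
off={"top":(205,180,4.6),"scene":(165,150,4)}
pts={"hole":((244,134),(606,291),36),"seatL":((122,151),(678,180),81),"seatM":((361,102),(536,319),81),"seatR":((479,78),(455,398),81),
"peg":((495,391),(239,216),81),"stout":((672,367),(102,315),81),"square":((345,411),(347,142),81),"finial":((186,440),(445,48),103)}
for k,(a,b,z) in pts.items():
    out=[]
    for n,q in(("top",a),("scene",b)):
        x0,y0,s=off[n];u,v=(q[0]+.5)/s-.5+x0,(q[1]+.5)/s-.5+y0
        V=Z[n]["p"].max(2).astype(float);ui,vi=round(u),round(v)
        h=12 if n=="top" or k=="stout" else 7
        w=cv2.resize(V[vi-h:vi+h+1,ui-h:ui+h+1],None,fx=4,fy=4,interpolation=cv2.INTER_CUBIC)
        c=w[h*4:h*4+4,h*4:h*4+4].mean()
        if k=="hole": m=w<(c+np.percentile(w,60))/2
        else: m=w>c*.88
        L,lab,st,ce=cv2.connectedComponentsWithStats(m.astype(np.uint8))
        l=lab[h*4+2,h*4+2];e=(ce[l]+.5)/4-.5+(ui-h,vi-h)
        out.append(e);print(k,n,"picked",np.round((u,v),1),"mask",e.round(1),"size",st[l,2:4]/4,"planeXY",plane(n,e,z)[:2].round(),"picked",plane(n,(u,v),z)[:2].round(),"depth",Z[n]["d"][vi,ui])
    print("   tri",tri(*out).round(1))
E
```

```text
hole top picked [257.7 208.7] mask [257.5 208.6] size [9.25 8.75] planeXY [641. 110.] picked [640. 110.] depth 1614.1947
hole scene picked [316.1 222.4] mask [315.9 222.5] size [10.25  7.75] planeXY [641. 112.] picked [641. 113.] depth 1158.8466
   tri [641.1 110.8  36.8]
seatL top picked [231.1 212.4] mask [230.4 212. ] size [7.5 7.5] planeXY [626. 195.] picked [624. 192.] depth 1533.1359
seatL scene picked [334.1 194.6] mask [334.6 191.8] size [15.   11.75] planeXY [619. 205.] picked [626. 195.] depth 1153.5734
   tri [625.3 194.5  91.6]
seatM top picked [283.1 201.8] mask [282.6 201.3] size [7.5  7.25] planeXY [657.  27.] picked [656.  26.] depth 1531.3746
seatM scene picked [298.6 229.4] mask [300.8 227.4] size [12.75 11.  ] planeXY [656.  37.] picked [657.  28.] depth 1059.6244
   tri [658.2  29.7  88. ]
seatR top picked [308.7 196.6] mask [308.5 195.9] size [7.5  7.25] planeXY [673. -56.] picked [671. -57.] depth 1538.8083
seatR scene picked [278.4 249.1] mask [277.6 246.9] size [15.   11.25] planeXY [666. -52.] picked [672. -55.] depth 1010.8385
   tri [671.4 -56.3  89.6]
peg 
[... 399 characters left out ...]
ne picked [190.1 228.4] mask [189.6 227. ] size [25.   18.75] planeXY [ 466. -181.] picked [ 471. -183.] depth 1053.1671
   tri [ 469.  -183.1   84.9]
square top picked [279.6 269. ] mask [279.4 269.2] size [14.25 14.25] planeXY [441.  41.] picked [442.  41.] depth 1507.2502
square scene picked [251.4 185.1] mask [251.2 184.7] size [15. 11.] planeXY [441.  44.] picked [442.  43.] depth 1178.7318
   tri [441.6  42.   82.6]
finial top picked [245.  275.3] mask [244.3 275.8] size [9.   9.25] planeXY [423. 151.] picked [424. 148.] depth 1487.6443
finial scene picked [275.9 161.6] mask [276.  161.6] size [10.5  6. ] planeXY [427. 150.] picked [427. 149.] depth 1222.6383
   tri [423.4 151.7  99.6]
```

The views agree to about 2 mm, and the hole-to-peg spacing of 85 mm matches the rail. So the hole is at (641,111,36) and the spare peg's top at (454,-62,81). I'll travel high at z≈250 with the fingers closing, then turn so the closing axis lies across the rail.

```bash
python3 -m handwheel '[[-0.0327,-0.0132,0,0,0,0,0],[-0.0327,-0.0132,0,0,0,0,0],[-0.0327,-0.0132,0,0,0,0,0],[-0.0327,-0.0132,0,0,0,0,0],[-0.0327,-0.0132,0,0,0,0,0],[-0.0327,-0.0132,0,0,0,0,0],[-0.0327,-0.0132,0,0,0,0,0],[-0.0327,-0.0132,0,0,0,0,0]]' 
python3 -m handwheel '[[-0.0327,-0.0132,0,0,0,0,0],[-0.0327,-0.0132,0,0,0,0,0],[-0.0327,-0.0132,0,0,0,0,0],[-0.0327,-0.0132,0,0,0,0,0],[-0.0327,-0.0132,0,0,0,0,0],[-0.0327,-0.0132,0,0,0,0,0],[-0.0327,-0.0132,0,0,0,0,0],[-0.0327,-0.0132,0,0,0,0,0]]' 
python3 -m handwheel '[[0,0,0,0,0,6.5,0],[0,0,0,0,0,6.5,0],[0,0,0,0,0,6.5,0],[0,0,0,0,0,6.5,0],[0,0,0,0,0,6.5,0],[0,0,0,0,0,6.5,0],[0,0,0,0,0,6.5,0],[0,0,0,0,0,6.5,0]]'
python3 -m handwheel '[[0,0,0,0,0,0,0],[0,0,0,0,0,0,0]]'
```

```text
time: 0.77
tool_pos: [457.1, 321.8, 249.6]
tcp_rot: [-180.0, -0.0, 153.2]
ft_force: [0.1, 0.7, 0.2]
finger_gap: 0.3
grip_force: 0.0
time: 1.43
tool_pos: [642.9, 109.6, 249.3]
tcp_rot: [-180.0, -0.0, 153.2]
ft_force: [0.8, 0.1, -0.1]
finger_gap: -0.1
grip_force: 0.0
time: 2.1
tool_pos: [642.0, 111.1, 249.2]
tcp_rot: [-179.9, -0.0, 100.9]
ft_force: [-0.2, -0.8, 1.0]
finger_gap: -0.0
grip_force: 0.0
time: 2.27
tool_pos: [642.1, 111.1, 249.5]
tcp_rot: [-179.9, -0.0, 101.4]
ft_force: [0.4, 0.1, -0.6]
finger_gap: -0.2
grip_force: 0.0
```

```bash
python3 -m handwheel '[[0,0,0.03,0,0,0,0],[0,0,0.03,0,0,0,0],[0,0,0.03,0,0,0,0],[0,0,0.025,0,0,0,0],[0,0,0.02,0,0,0,0],[0,0,0.015,0,0,0,0],[0,0,0.005,0,0,0,0],[0,0,0,0,0,0,0]]'
python3 - <<'E'
from geo import *
for n,x,y,w,h in(("top",205,180,170,120),("scene",165,100,200,150)):
    p=r.snapshot(n)[0];print(r.sense()["tool_pos"])
    cv2.imwrite(f"pics/h_{n}.png",cv2.resize(p[y:y+h,x:x+w],None,fx=4,fy=4,interpolation=cv2.INTER_CUBIC))
E
```

```text
time: 2.93
tool_pos: [640.8, 111.0, 92.8]
tcp_rot: [-179.8, -0.0, 101.3]
ft_force: [-0.1, -0.6, 0.1]
finger_gap: 0.1
grip_force: 0.0
[641.91616735 111.11915399  94.63596415]
[642.78994882 111.17848552  95.91963399]
```

View pics/h_scene.png

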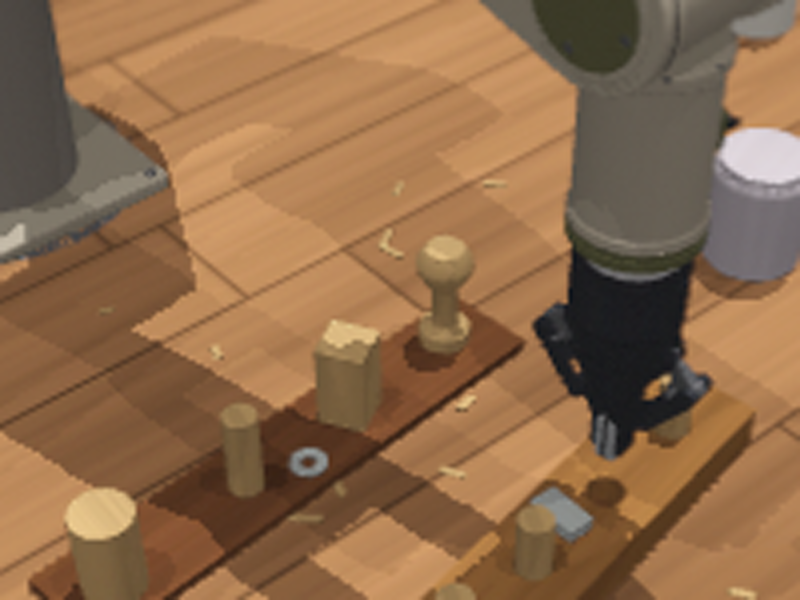

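The fingertips at (610,450) are directly above the dark hole at (606,490) with nothing near them. I'll lower 19 mm more and dwell.

```bash
python3 -m handwheel '[[0,0,0.006,0,0,0,0],[0,0,0.006,0,0,0,0],[0,0,0.005,0,0,0,0],[0,0,0.002,0,0,0,0],[0,0,0,0,0,0,0],[0,0,0,0,0,0,0],[0,0,0,0,0,0,0],[0,0,0,0,0,0,0]]'
for i in 1 2 3; do python3 -m handwheel '[[0,0,0,0,0,0,0],[0,0,0,0,0,0,0],[0,0,0,0,0,0,0],[0,0,0,0,0,0,0],[0,0,0,0,0,0,0],[0,0,0,0,0,0,0],[0,0,0,0,0,0,0],[0,0,0,0,0,0,0]]' | head -3; done
python3 -m handwheel '[[0,0,-0.02,0,0,0,0],[0,0,-0.025,0,0,0,0],[0,0,-0.025,0,0,0,0],[0,0,-0.025,0,0,0,0],[0,0,-0.025,0,0,0,0],[0,0,-0.025,0,0,0,0],[0,0,-0.02,0,0,0,0],[0,0,0,0,0,0,0]]'
```

```text
time: 3.7
tool_pos: [642.5, 111.2, 76.4]
tcp_rot: [180.0, 0.0, 101.2]
ft_force: [0.2, 0.8, 0.5]
finger_gap: -0.0
grip_force: 0.0
time: 4.37
tool_pos: [642.3, 111.1, 76.0]
tcp_rot: [180.0, -0.0, 101.2]
time: 5.03
tool_pos: [642.3, 111.1, 76.0]
tcp_rot: [180.0, -0.0, 101.2]
time: 5.7
tool_pos: [642.3, 111.1, 76.0]
tcp_rot: [-180.0, 0.0, 101.2]
time: 6.37
tool_pos: [644.7, 111.4, 247.4]
tcp_rot: [179.5, 0.1, 101.2]
ft_force: [0.7, 0.1, 0.8]
finger_gap: -0.0
grip_force: 0.0
```

```bash
python3 -m handwheel '[[-0.019,-0.0311,0,0,0,0,0],[-0.019,-0.0311,0,0,0,0,0],[-0.019,-0.0311,0,0,0,0,0],[-0.019,-0.0311,0,0,0,0,0],[-0.019,-0.0311,0,0,0,0,0],[-0.019,-0.0311,0,0,0,0,0],[-0.019,-0.0311,0,0,0,0,0],[0,0,0,0,0,0,0]]'
python3 -m handwheel '[[0,0,0,0,0,0,0],[0,0,0,0,0,0,0]]'
```

```text
time: 7.03
tool_pos: [450.8, -64.7, 240.0]
tcp_rot: [-179.8, 0.1, 101.0]
ft_force: [-0.2, -0.1, 0.3]
finger_gap: 0.1
grip_force: 0.0
time: 7.2
tool_pos: [454.8, -61.6, 241.0]
tcp_rot: [180.0, -0.0, 101.1]
ft_force: [1.2, -0.0, 0.0]
finger_gap: 0.1
grip_force: 0.0
```

Over the peg. I'll lower from 241 to about 140 first and check with a picture.

```bash
python3 -m handwheel '[[0,0,0.016,0,0,0,0],[0,0,0.018,0,0,0,0],[0,0,0.018,0,0,0,0],[0,0,0.018,0,0,0,0],[0,0,0.018,0,0,0,0],[0,0,0.012,0,0,0,0],[0,0,0,0,0,0,0],[0,0,0,0,0,0,0]]'
python3 - <<'E'
from geo import *
p=r.snapshot("scene")[0];print(r.sense()["tool_pos"])
cv2.imwrite("pics/p_scene.png",cv2.resize(p[100:250,165:365],None,fx=4,fy=4,interpolation=cv2.INTER_CUBIC))
E
```

```text
time: 7.87
tool_pos: [454.5, -61.0, 140.5]
tcp_rot: [-179.9, -0.0, 101.3]
ft_force: [0.4, 0.1, 0.3]
finger_gap: -0.3
grip_force: 0.0
[455.14650113 -61.27816859 141.54245315]
```

View pics/p_scene.png

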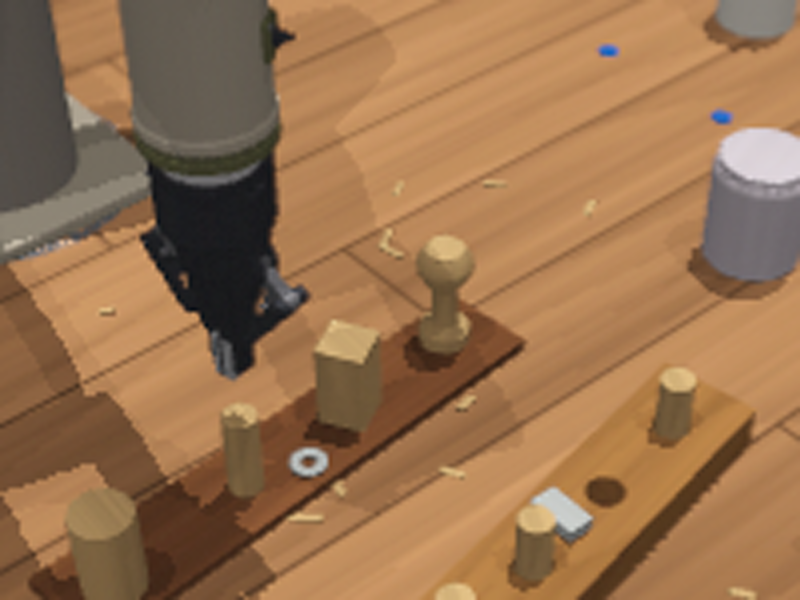

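The fingertips at (233,375) are straight above the spare peg's top at (239,415). Next I'll lower 21 mm, dwell, and rise.

```bash
python3 -m handwheel '[[0,0,0.006,0,0,0,0],[0,0,0.006,0,0,0,0],[0,0,0.006,0,0,0,0],[0,0,0.003,0,0,0,0],[0,0,0,0,0,0,0],[0,0,0,0,0,0,0],[0,0,0,0,0,0,0],[0,0,0,0,0,0,0]]'
for i in 1 2 3; do python3 -m handwheel '[[0,0,0,0,0,0,0],[0,0,0,0,0,0,0],[0,0,0,0,0,0,0],[0,0,0,0,0,0,0],[0,0,0,0,0,0,0],[0,0,0,0,0,0,0],[0,0,0,0,0,0,0],[0,0,0,0,0,0,0]]' | head -3; done
python3 -m handwheel '[[0,0,-0.018,0,0,0,0],[0,0,-0.022,0,0,0,0],[0,0,-0.022,0,0,0,0],[0,0,-0.022,0,0,0,0],[0,0,-0.022,0,0,0,0],[0,0,-0.022,0,0,0,0],[0,0,-0.012,0,0,0,0],[0,0,0,0,0,0,0]]'
python3 -m handwheel '[[0,0,0,0,0,0,0],[0,0,0,0,0,0,0],[0,0,0,0,0,0,0],[0,0,0,0,0,0,0]]'
```

```text
time: 8.58
tool_pos: [454.8, -61.7, 120.3]
tcp_rot: [180.0, 0.0, 101.2]
ft_force: [0.3, -0.3, -0.7]
finger_gap: -0.0
grip_force: 0.0
time: 9.25
tool_pos: [454.6, -61.6, 120.0]
tcp_rot: [180.0, 0.0, 101.2]
time: 9.92
tool_pos: [454.5, -61.6, 120.0]
tcp_rot: [-180.0, -0.0, 101.2]
time: 10.58
tool_pos: [454.6, -61.6, 120.0]
tcp_rot: [180.0, 0.0, 101.2]
time: 11.25
tool_pos: [456.1, -62.0, 263.2]
tcp_rot: [179.7, 0.1, 101.2]
ft_force: [0.5, 0.2, -0.1]
finger_gap: 0.4
grip_force: 0.0
time: 11.58
tool_pos: [453.8, -61.4, 258.4]
tcp_rot: [-179.9, -0.1, 101.2]
ft_force: [0.5, -0.2, -0.1]
finger_gap: 0.1
grip_force: 0.0
```

```bash
python3 -c "
from bench import r
print(r.hand_in())"
```

```text
the job is handed in; nothing more can be done
None
```

I pointed at the empty hole, second from the left in the rail, then at the spare peg, holding over 2 s about 2 cm above each; the force readings showed no contact, and I handed the job in with the hand about 258 mm above the bench (no verdict was returned).

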